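# Open the empty salt shaker and put its top away

## Task

The salt shaker is empty: unscrew its top, turning it anticlockwise seen from above and regripping as often as it takes until it comes free; hold it lightly and never wrench it or drag it off by force. Drop the top into the caddy's tilt-out bin and push the bin fully shut. Leave the shaker in its stand and all the other things where they are.

Things in the scene. Friction and masses are not known exactly. Their poses are not given: they have to be found in the camera images.
- shaker: white ceramic salt shaker, round, 72 mm across, clamped upright in a fixed wooden stand 120 x 120 x 18 mm (it cannot turn or lift); origin at the centre of the stand's underside on the table, z up along the shaker's axis. Its shoulder, 44 mm across, is 100 mm above the origin and its threaded neck, 40 mm across, reaches to 131 mm above the origin
- cap: round steel screw top of the shaker, 48 mm across, 41 mm tall, small holes in its flat top, 150 g; a grip over 50 N can dent it; origin at the centre of its open underside, which when screwed on is 1 mm above the shaker's shoulder; z up. It turns stiffly (about 0.1 N m) on a sprung seal, and once free must rise 32 mm to clear the neck
- neck (a point): middle of the top of the shaker's neck, 131 mm above the table. The thread holds the top down until it is turned anticlockwise 0.4 to 0.75 of a turn (hidden, differs each time); 0.1 turn on is a firm stop (over 0.3 N m). Ease it back 10 degrees off the stop and a few newtons lift it straight off; let go there, the seal raises it 5 mm. A 25 N grip turns it; over 1.5 N m at the stop damages it
- caddy: small grey plastic caddy fixed to the board, 120 deep (its x) x 164 wide (its y) x 135 mm tall; origin on the table, at the centre of its underside in y and 55 mm behind the front plane; its front faces along its -x
- bin (a joint): tilt angle of the caddy's white tilt-out bin, rad: 0 shut (front flush with the caddy's front), up to 0.85 tilted out to the front; starts tilted out. It turns stiffly (about 0.1 N m) about its bottom front edge and stays where it is left when tilted out
- bin_hinge (a point): the middle of the bin's bottom front edge, on its hinge axis (which runs along the caddy's y), 7 mm above the table; its axes are the bin's own, which at joint 0 are the caddy's
- bin_lip (a point): the middle of the top edge of the bin's front panel, on its outer face, 118 mm from the hinge. The panel is 4 mm thick and 144 mm wide; tilted out, the bin is open upwards between this edge and the caddy's front
- bin_in (a point): centre of the bin's inner floor; the bin's own axes (x to its back wall, z up along its front panel). Inside it is 70 (x) x 136 mm (y); its front panel rises 114 mm and its back wall 56 mm above this floor
- lunchbox: closed blue steel lunch box, 134 x 194 x 66 mm, bystander; origin at the centre of its underside
- pegtray: yellow plastic open tray of clothes pegs, 150 x 200 x 45 mm, bystander; origin at the centre of its underside
- mug: ceramic mug, 80 mm across, 90 mm tall, bystander; origin at the centre of its underside
- pepper: slim dark wooden pepper pot, 42 mm across, 92 mm tall, no screw top, bystander; origin at the centre of its underside
- jamjar: closed jam jar, 68 mm across, 90 mm tall, bystander; origin at the centre of its underside
- spoon: steel spoon lying flat, 150 mm long, lies along its x, bystander; origin at the middle of its underside
- flask: aluminium drinking bottle, 70 mm across, 200 mm tall, bystander; origin at the centre of its underside
Mind the look-alikes: they are no part of the job. What is shaped like the caddy but red or yellow is not meant.

How it is judged:
By the outcome, as a careful person would: the job done as asked, in the order asked, and still so for the second after the job is handed in, with the robot touching nothing.
It also fails if it takes over 72 s, if anything falls off the work surface, if the arm or the gripper's body presses on something with over 40 N, if the wrist force passes 120 N, or if a joint passes its speed limit or range.

## Robot

A 6-joint arm with a two-finger parallel gripper is mounted at the origin on the work surface. World frame = base frame: x ahead of the robot, y to its left, z up, the work surface at z = 0. Lengths are in mm, angles in rad, forces in N, time in s.
With the tool pointing down it reaches from about 275 to 750 mm from the base axis. Payload 10.2 kg.
Tool frame: the origin (TCP) lies between the finger pads; the fingertips stand 22 mm ahead of it and the grasp point (between the pads) lies 3 mm ahead of it (ctrl.nose_length is the distance from the TCP to the fingertips, in mm); z points along the fingers, y is the line along which they close (so a half turn about z gives the same grasp; the last joint's range is limited). The gripper opens to 85 mm and grips with 20 to 120 N. Pads are 22 mm wide; open, the fingers measure 114 mm over their backs; the gripper's body (76 mm by 85 mm) begins 54 mm behind the grasp point. The pads swing forward as they close: fully open they stand 13 mm farther back than shut.
Start: joints at [-1.349, 0.313, 1.498, -0, 1.331, -0.223], TCP at [225.884, -473.928, 253.294] pointing down, gripper open.
Joint ranges: [-2.94, 2.94], [-0.97, 2.17], [0.19, 2.56], [-1.23, 4.37], [0.02, 3.11], [-2.88, 2.88]. Speed limits (rad/s): [2.39, 2.39, 3.01, 3.14, 3.14, 3.14].

## Interface

Orientations are given as a unit quaternion [w, x, y, z].
In Python, from rig import sense, imaging, ctrl gives the robot as it stands. The module is installed in compiled form; this text tells all that it offers.
- The arm moves only by the tool apply_moves, never from a script. Its argument "commands" is a list of rows, each a list of 5 numbers: the gripper command: -1 is fully open, 1 is shut, values between are in proportion, then the shift along the tool's x, y, z in mm, then the turn about the tool's z in degrees. A call has 1 to 20 rows; each row shifts and turns the commanded pose from where the row before left it, along the tool's axes as they then stand; what a row does not reach is not made up. A row lasts 1/8 s, in which the tool goes at most 62.5 mm and 10.7 degrees, less where a joint would pass 70% of its speed; a pose out of reach is approached as far as the arm can. A call is refused whole if a number of a shift passes 62.5 or a number of a turn 10.7, either way. A call with a gripper value outside its range is refused whole. The fingers move at their own pace and stop on an object; "newtons" is the grip in N (left out, the last holds). Time passes only in rows, so rows that do not move let the fingers close. It gives the time, the measured TCP pose, the force, the opening and the grip force at its end, in the units of the state.
- sense(): the state, without advancing time (a new reading comes with each control period).
- imaging.capture(name): name is "scene" or "top" or "wrist"; returns the picture (384x512x3 uint8, blue, green, red); there is no depth.
- imaging.calibration(name): a dict with "camera_matrix" (3x3 intrinsics, pixels), "k1" (the pictures are not rectified: a ray, as slopes to the right and down, at radius r is drawn at 1 + k1 r^2 times it, then the intrinsics apply), "world_to_cam" (4x4, takes a point from world to camera coordinates). Camera axes: x right, y up, looking along -z (the intrinsics and any distortion apply to the point x, -y, -z); pixel columns grow to the right and rows downward; lengths in mm; the calibration is good to about 2 mm. A picture is of the moment at which its call begins: read the wrist's pose just before it. calibration takes no time and is no camera call; for the wrist camera it gives the pose at the moment of the call.
- ctrl.finish_job(): hands the job in; it is judged then, once.
The state is a dict: "time_s": time; "joints": joint angles; "dq": joint speeds; "tau": joint torques, N m; "eef_pos": TCP position; "ee_rot": TCP orientation; "force": force on the tool from outside, world axes, zero at the start; "wrist_torque": the same for the moment, N m; "grip_width": opening from 0.0 (shut) to 1.0 (fully open); "grip_force": force on a finger pad.
Only numpy, scipy, OpenCV 4.12 (cv2) and the standard library are available. Lean on these libraries where they do the work, as an engineer would, in place of code of your own. Each camera call takes 0.05 s, during which the arm holds its last target. There are 200 camera calls.

## Working session

There is one attempt and no reset: what is moved stays moved. The work goes in short steps, Python scripts to look and compute and a tool call to move; the robot and the scene stay as the last step left them, time stands still between calls to the robot, and variables do not carry over. Pictures are saved under pics/ and viewed, at most 10 in all, crops included, and the job is handed in when it is done.

Besides the shell and the picture viewer there is one more tool, called after "Call:" as name([rows], argument=value, ...), one row to a line, values as JSON. apply_moves: Moves the arm, as the interface text tells. Its arguments: {"type":"object","properties":{"commands":{"type":"array","items":{"type":"array","items":{"type":"number"}}},"newtons":{"type":"number"}},"required":["commands"]}

```bash
mkdir -p pics
cat > h.py <<'E'
from rig import sense, imaging, ctrl
import numpy as np, cv2
def snap(n,f,crop=None,s=1):
    im=imaging.capture(n)
    if crop: x0,y0,x1,y1=crop; im=im[y0:y1,x0:x1]
    if s!=1: im=cv2.resize(im,None,fx=s,fy=s,interpolation=cv2.INTER_CUBIC)
    cv2.imwrite('pics/'+f,im)
def ray(n,u,v):
    c=imaging.calibration(n);K=np.array(c['camera_matrix']);W=np.array(c['world_to_cam'])
    d=np.array([(u-K[0,2])/K[0,0],(v-K[1,2])/K[1,1]]);p=d.copy()
    for _ in range(30): p=d/(1+c['k1']*(p@p))
    R=W[:3,:3];return -R.T@W[:3,3],R.T@np.array([p[0],-p[1],-1])
def onz(n,u,v,z):
    o,d=ray(n,u,v);return np.round(o+d*(z-o[2])/d[2],1)
def proj(n,P):
    c=imaging.calibration(n);K=np.array(c['camera_matrix']);W=np.array(c['world_to_cam'])
    q=W[:3,:3]@np.array(P,float)+W[:3,3];p=np.array([q[0],-q[1]])/-q[2];p=p*(1+c['k1']*(p@p))
    return np.round([K[0,0]*p[0]+K[0,2],K[1,1]*p[1]+K[1,2]],1)
E
python3 - <<'E'
from h import *
a=imaging.capture('top');b=imaging.capture('scene')
cv2.imwrite('pics/a.png',cv2.resize(a,(800,600),interpolation=cv2.INTER_CUBIC));cv2.imwrite('pics/b.png',cv2.resize(b,(800,600),interpolation=cv2.INTER_CUBIC))
s=sense();print(s)
E
```

```text
{'time_s': 0.1, 'joints': array([-1.34942948e+00,  3.13413403e-01,  1.49835060e+00,  1.70747392e-05,
        1.33102919e+00, -2.23396866e-01]), 'dq': array([ 0.00015081, -0.00072571, -0.00157995,  0.00055606, -0.0003077 ,
        0.00033027]), 'tau': array([ 1.94962631e-03, -4.12899613e+01, -2.60142785e+01, -1.50646292e-04,
        3.04750785e-03,  4.27396699e-06]), 'eef_pos': array([ 225.82612428, -473.72075466,  252.7863464 ]), 'ee_rot': array([-6.00260628e-04,  9.75375162e-01,  2.20551428e-01,  8.90119992e-06]), 'force': array([-0.48835688,  0.59580062,  0.57011528]), 'wrist_torque': array([ 0.00314119, -0.0008424 , -0.00473698]), 'grip_force': 0.0, 'grip_width': 0.9938085950217965}
```

View pics/a.png

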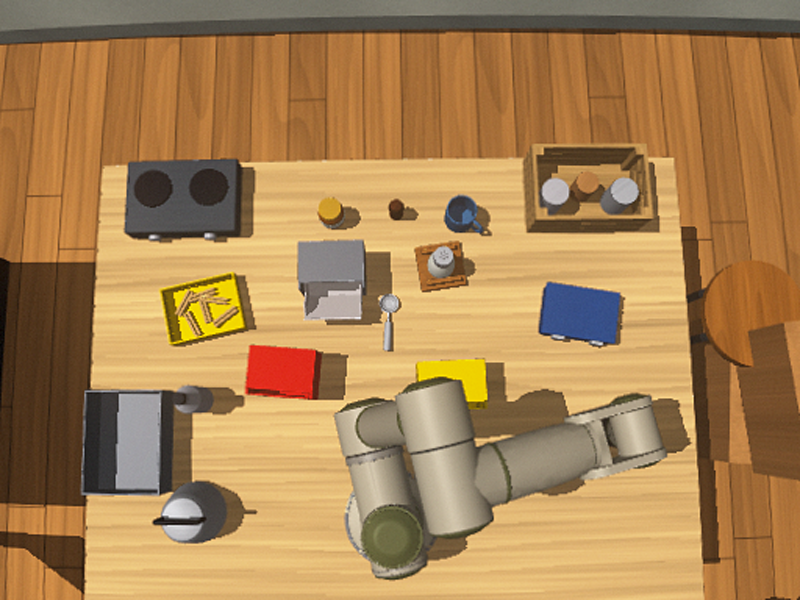

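View pics/b.png

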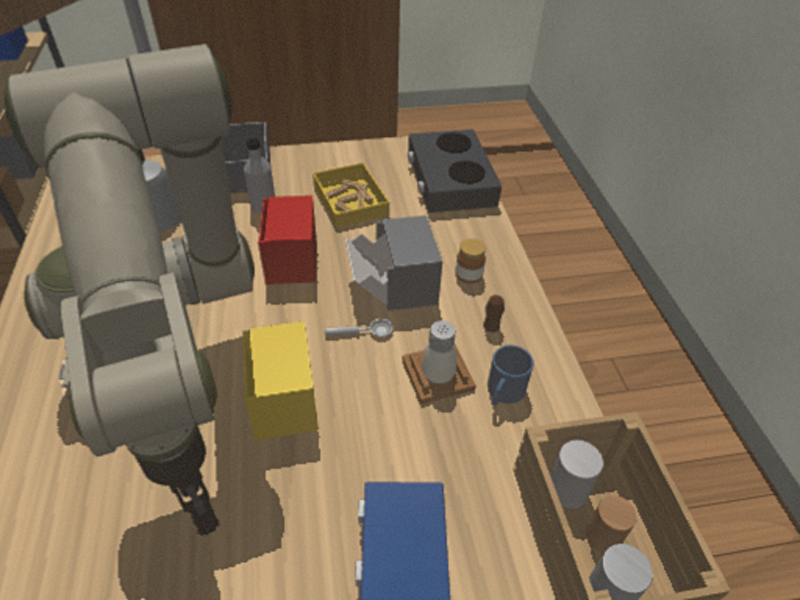

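The top view shows the shaker cap at about (443,257) and the grey caddy at (332,280) with its bin opening toward the robot. The red and yellow decoys stand in front. I'll enlarge that area.

Run:
```python
from h import *
snap('top','c.png',(180,145,310,215),6)
snap('scene','d.png',(215,130,315,260),4.6)
```

```text
(no output)
```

View pics/c.png

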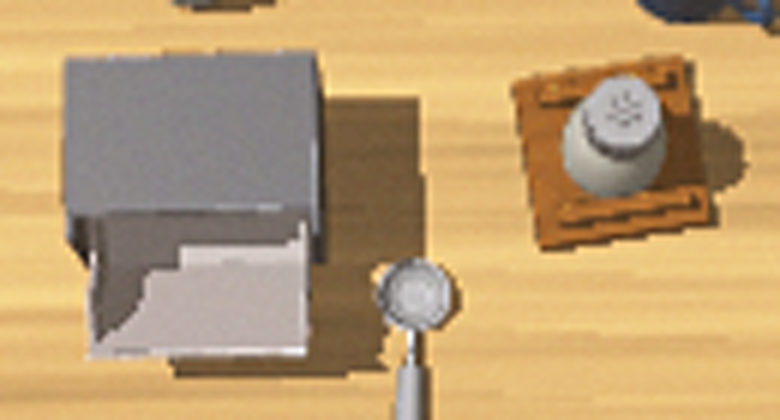

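View pics/d.png

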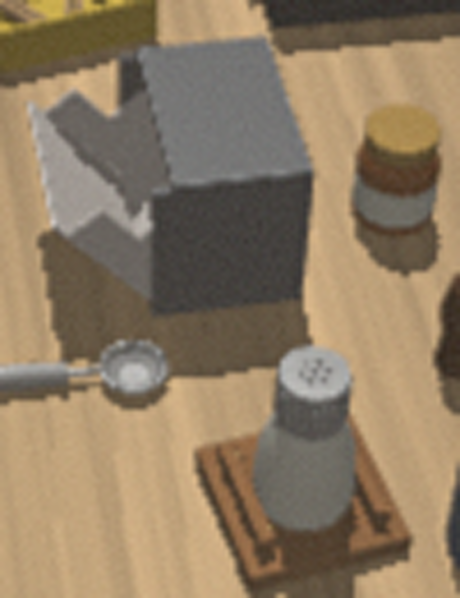

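The crops show the cap top at top-view crop (626,112) and scene crop (314,372). The caddy top corners are (65,58), (318,52), (312,208), (75,214), and the lip runs (90,355) to (306,352).

Run:
```python
from h import *
f=lambda u,v:(180+(u+.5)/6-.5,145+(v+.5)/6-.5)
g=lambda u,v:(215+(u+.5)/4.6-.5,130+(v+.5)/4.6-.5)
print('cap',onz('top',*f(623,112),142),onz('scene',*g(314,372),142))
for p in [(65,58),(318,52),(312,208),(75,214)]: print('cad',onz('top',*f(*p),135))
for p in [(138,45),(270,40),(312,172),(168,190)]: print('cads',onz('scene',*g(*p),135))
for p in [(90,355),(306,352)]: print('lip',onz('top',*f(*p),90))
for p in [(30,105),(58,232)]: print('lips',onz('scene',*g(*p),90))
c,d=ray('top',256,192);print(c)
print('stand',[onz('top',*f(*p),18) for p in [(513,83),(682,56),(716,222),(541,250)]])
for n in['joints']:print(sense()[n])
```

```text
cap [ 650.  -134.1  142. ] [ 648.6 -135.5  142. ]
cad [692.9 227.2 135. ]
cad [694.2  62.4 135. ]
cad [591.3  67.  135. ]
cad [589.7 219.8 135. ]
cads [589.  228.8 135. ]
cads [693.6 219.9 135. ]
cads [692.3  62.4 135. ]
cads [584.6  59.  135. ]
lip [503.8 215.3  90. ]
lip [503.8  73.6  90. ]
lips [500.9 222.   90. ]
lips [504.9  73.9  90. ]
[ 276.10080865  -13.49491223 1867.38672281]
stand [array([698.5, -67.2,  18. ]), array([ 716. , -184.7,   18. ]), array([ 598.9, -204.7,   18. ]), array([581.1, -84.2,  18. ])]
[-1.34943566e+00  3.13243699e-01  1.49810123e+00 -1.76282819e-05
  1.33102629e+00 -2.23431164e-01]
```

Call:
apply_moves([
  [-1, 44, -10.3, 2.75, 0],
  [-1, 44, -10.3, 2.75, 0],
  [-1, 44, -10.3, 2.75, 0],
  [-1, 44, -10.3, 2.75, 0],
  [-1, 44, -10.3, 2.75, 0],
  [-1, 44, -10.3, 2.75, 0],
  [-1, 44, -10.3, 2.75, 0],
  [-1, 44, -10.3, 2.75, 0],
  [-1, 44, -10.3, 2.75, 0],
  [-1, 44, -10.3, 2.75, 0],
  [-1, 44, -10.3, 2.75, 0],
  [-1, 44, -10.3, 2.75, 0],
  [-1, 0, 0, 0, 10.5],
  [-1, 0, 0, 0, 10.5],
  [-1, 0, 0, 0, 10.5],
  [-1, 0, 0, 0, 10.5],
  [-1, 0, 0, 0, 10.5],
  [-1, 0, 0, 0, 10.5],
  [-1, 0, 0, 0, 10.5],
  [-1, 0, 0, 0, 10.5],
], newtons=25)

```text
time_s: 2.7
eef_pos: [649.3, -135.1, 219.9]
ee_rot: [0.0, 0.871, -0.491, -0.0]
force: [0.1, -0.2, -0.3]
grip_width: 0.998
grip_force: 0.0
```

Call:
apply_moves([
  [-1, 0, 0, 0, 10.5],
  [-1, 0, 0, 0, 10],
  [-1, 0, 0, 0, 0],
])

```text
time_s: 3.08
eef_pos: [649.3, -135.2, 220.0]
ee_rot: [0.0, 0.772, -0.636, -0.0]
force: [0.6, -0.3, -0.1]
grip_width: 0.998
grip_force: 0.0
```

Run:
```python
from h import *
s=sense();print(s['joints'],s['eef_pos'],s['ee_rot'],s['time_s'],s['force'],ctrl.nose_length)
print(proj('wrist',[649.5,-135,142]))
snap('wrist','e.png',None,1.5)
```

```text
[-3.81504490e-01  6.50171295e-01  1.06908968e+00 -4.66213515e-05
  1.42291813e+00  2.56677736e+00] [ 649.25446692 -135.15636771  219.98660108] [ 1.10655206e-04  7.72047839e-01 -6.35564353e-01 -2.72522402e-04] 3.075 [ 0.64915306 -0.26284445 -0.08057322] 22.0
[255.2 209.1]
```

View pics/e.png

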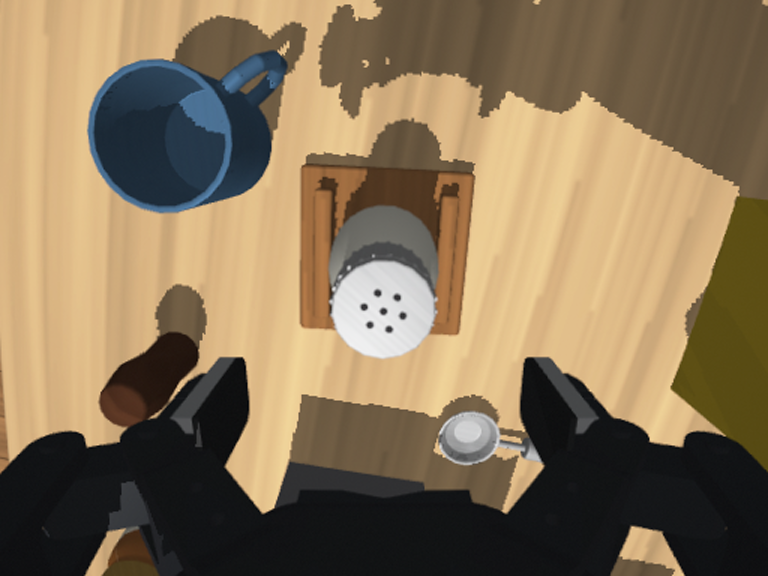

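The wrist view shows the cap top centred at about (383.5,309.5), with nothing obstructing the fingers.

Run:
```python
from h import *
print(onz('wrist',(383.5+.5)/1.5-.5,(309.5+.5)/1.5-.5,142))
```

```text
[ 649.7 -137.1  142. ]
```

Call:
apply_moves([
  [-1, 0.4, 0, 20, 0],
  [-1, 0.4, 0, 20, 0],
  [-1, 0, 0, 20, 0],
  [-1, 0, 0, 16, 0],
  [-1, 0, 0, 10, 0],
  [-1, 0, 0, 0, 0],
  [0, 0, 0, 0, 0],
  [0.5, 0, 0, 0, 0],
  [0.5, 0, 0, 0, 0],
  [0.5, 0, 0, 0, 0],
  [0.5, 0, 0, 0, 0],
  [0.5, 0, 0, 0, 0],
], newtons=25)

```text
time_s: 4.62
eef_pos: [649.7, -136.1, 134.6]
ee_rot: [-0.0, 0.772, -0.636, 0.0]
force: [-0.2, -0.4, 4.4]
grip_width: 0.553
grip_force: 30.6
```

Run:
```python
from h import *
s=sense();print(s['eef_pos'],s['force'],s['wrist_torque'],s['grip_width'],s['grip_force'],s['time_s'])
```

```text
[ 649.69166294 -136.05333332  134.60199763] [-0.2093247  -0.41309219  4.43180904] [-0.00816205 -0.17248629 -0.01590332] 0.5529376574382067 30.636062849953305 4.625
```

Call:
apply_moves([
  [0.5, 0, 0, 0, -4],
  [0.5, 0, 0, 0, -8],
  [0.5, 0, 0, 0, -8],
  [0.5, 0, 0, 0, -8],
  [0.5, 0, 0, 0, -8],
  [0.5, 0, 0, 0, -8],
])

```text
time_s: 5.38
eef_pos: [649.5, -136.0, 134.5]
ee_rot: [0.0, 0.954, -0.299, 0.0]
force: [-0.1, 0.6, 4.1]
grip_width: 0.553
grip_force: 30.6
```

```bash
cat > q.py <<'E'
from h import *
s=sense();r=s['ee_rot'];print(s['eef_pos'].round(1),s['force'].round(1),s['wrist_torque'].round(3),'yaw',round(np.degrees(2*np.arctan2(r[2],r[1])),1),'j6',s['joints'][5].round(3),s['grip_width'].round(3),round(s['grip_force'],1),s['time_s'])
E
python3 q.py
```

```text
Traceback (most recent call last):
  File "q.py", line 2, in <module>
    s=sense();r=s['ee_rot'];print(s['eef_pos'].round(1),s['force'].round(1),s['wrist_torque'].round(3),'yaw',round(np.degrees(2*np.arctan2(r[2],r[1])),1),'j6',s['joints'][5].round(3),s['grip_width'].round(3),round(s['grip_force'],1),s['time_s'])
                                                                                                                                                                                       ^^^^^^^^^^^^^^^^^^^^^
AttributeError: 'float' object has no attribute 'round'
```

```bash
sed -i "s/s\['grip_width'\].round(3)/round(s['grip_width'],3)/" q.py; python3 q.py; python3 -c "
from h import *
snap('wrist','f.png',(150,100,362,300),3)"
```

```text
[ 649.5 -136.   134.5] [-0.1  0.6  4.1] [-0.029 -0.039 -0.026] yaw -34.8 j6 1.795 0.553 30.6 5.375
```

View pics/f.png

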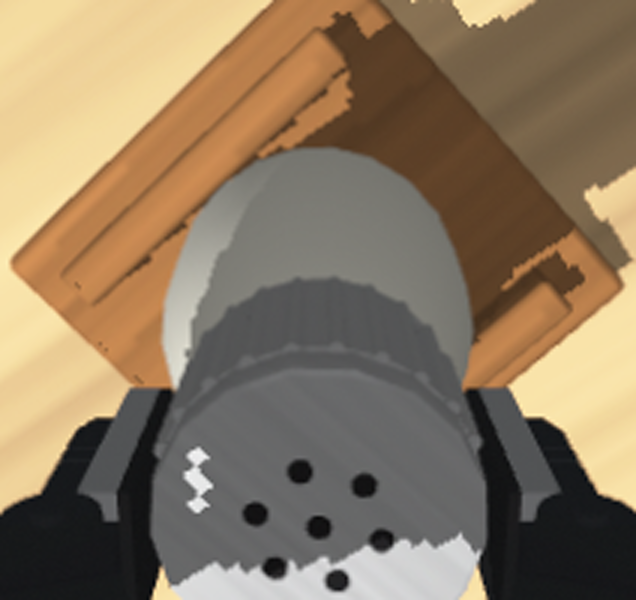

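The cap is centred between the pads and its hole pattern has turned with the gripper, so there is no slip. Continuing.

Call:
apply_moves([
  [0.5, 0, 0, 0, -8],
  [0.5, 0, 0, 0, -8],
  [0.5, 0, 0, 0, -8],
  [0.5, 0, 0, 0, -8],
  [0.5, 0, 0, 0, -8],
  [0.5, 0, 0, 0, -8],
  [0.5, 0, 0, 0, -8],
  [0.5, 0, 0, 0, -8],
  [0.5, 0, 0, 0, -8],
  [0.5, 0, 0, 0, -8],
  [0.5, 0, 0, 0, -8],
  [0.5, 0, 0, 0, -8],
  [0.5, 0, 0, 0, -8],
  [0.5, 0, 0, 0, -8],
  [0.5, 0, 0, 0, -8],
])

```text
time_s: 7.3
eef_pos: [649.5, -136.0, 134.4]
ee_rot: [0.0, 0.737, 0.676, 0.0]
force: [-0.1, -0.0, 3.6]
grip_width: 0.556
grip_force: 30.6
```

```bash
python3 q.py
```

```text
[ 649.5 -136.   134.4] [-0.1 -0.   3.6] [0.013 0.07  0.004] yaw 85.1 j6 -0.297 0.556 30.6 7.3
```

Call:
apply_moves([
  [0.5, 0, 0, 0, -5],
  [0.5, 0, 0, 0, -5],
])

```text
time_s: 7.55
eef_pos: [649.5, -136.0, 134.4]
ee_rot: [0.0, 0.675, 0.737, 0.0]
force: [-0.1, -0.3, 2.9]
grip_width: 0.552
grip_force: 30.6
```

```bash
python3 q.py
```

```text
[ 649.5 -136.   134.4] [-0.1 -0.3  2.9] [-0.002  0.014  0.004] yaw 95.0 j6 -0.47 0.552 30.6 7.55
```

```bash
cat >> q.py <<'E'
print('tau',s['tau'].round(3))
im=imaging.capture('wrist');g=cv2.cvtColor(im,cv2.COLOR_BGR2GRAY)
m=np.zeros_like(g);cv2.circle(m,(256,276),32,255,-1)
n,l,st,c=cv2.connectedComponentsWithStats(((g<45)&(m>0)).astype(np.uint8))
print([(c[i].round(1).tolist(),int(st[i,4])) for i in range(1,n)])
E
python3 q.py
python3 -c "
import cv2;im=cv2.imread('pics/f.png');print(cv2.cvtColor(im,7-1)[460:590:9,230:410:9])"|head -8
```

```text
[ 649.5 -136.   134.4] [-0.1 -0.3  2.9] [-0.002  0.014  0.004] yaw 95.0 j6 -0.47 0.552 30.6 7.55
tau [ 1.0000e-02 -5.5305e+01 -2.3786e+01 -5.0000e-03 -1.0000e-02  9.0600e-01]
[([249.6, 256.9], 40), ([271.0, 261.4], 39), ([234.7, 270.7], 37), ([256.0, 275.3], 39), ([276.9, 279.5], 36), ([241.1, 288.7], 33), ([262.0, 293.3], 34)]
[[103 104 105 104 103 105 104  79  50  99 101 101 104 105 104 106 106 103
  103 104]
 [106 104 103 105 104 103  99  17  18  42 103 101 101 103 105 105 105 106
  104 102]
 [107 106 104 102 105 105 105  13  16  74 104 103 101 102  36  19  61 105
  106 105]
 [104 106 107 104 103 104 105 102 102 105 104 104 103  99  15  18  32 106
  105 105]
```

Call:
apply_moves([
  [0.5, 0, 0, 0, -5],
  [0.5, 0, 0, 0, -5],
])

```text
time_s: 7.85
eef_pos: [649.5, -136.0, 134.4]
ee_rot: [0.0, 0.609, 0.793, 0.0]
force: [0.8, -0.0, 3.5]
grip_width: 0.551
grip_force: 30.7
```

```bash
python3 q.py
```

```text
[ 649.5 -136.   134.4] [ 0.8 -0.   3.5] [0.025 0.032 0.016] yaw 105.0 j6 -0.644 0.551 30.7 7.85
tau [ 1.6000e-02 -5.5236e+01 -2.3750e+01  0.0000e+00 -1.1000e-02  9.1900e-01]
[([249.6, 257.0], 41), ([271.0, 261.4], 39), ([234.7, 270.7], 37), ([256.0, 275.3], 39), ([276.9, 279.5], 36), ([241.1, 288.7], 33), ([261.9, 293.5], 37)]
```

Call:
apply_moves([
  [0.5, 0, 0, 0, -5],
  [0.5, 0, 0, 0, -5],
])

```text
time_s: 8.15
eef_pos: [649.5, -136.0, 134.4]
ee_rot: [0.0, 0.538, 0.843, 0.0]
force: [0.4, -0.1, 4.3]
grip_width: 0.551
grip_force: 30.7
```

```bash
python3 q.py
```

```text
[ 649.5 -136.   134.4] [ 0.4 -0.1  4.3] [0.011 0.041 0.012] yaw 114.9 j6 -0.817 0.551 30.7 8.15
tau [ 2.2000e-02 -5.5168e+01 -2.3715e+01  5.0000e-03 -1.1000e-02  9.1900e-01]
[([249.6, 256.9], 40), ([271.0, 261.4], 39), ([234.7, 270.7], 37), ([256.0, 275.3], 39), ([276.9, 279.8], 44), ([241.1, 288.7], 33), ([261.9, 293.1], 44)]
```

Call:
apply_moves([
  [0.5, 0, 0, 0, -5],
  [0.5, 0, 0, 0, -5],
])

```text
time_s: 8.45
eef_pos: [649.5, -136.0, 134.4]
ee_rot: [0.0, 0.463, 0.887, 0.0]
force: [-0.0, -0.3, 4.2]
grip_width: 0.556
grip_force: 30.7
```

```bash
python3 q.py
```

```text
[ 649.5 -136.   134.4] [-0.  -0.3  4.2] [-0.025 -0.017  0.009] yaw 124.9 j6 -0.991 0.556 30.7 8.45
tau [ 3.1000e-02 -5.5102e+01 -2.3679e+01  1.0000e-02 -1.0000e-02  9.1900e-01]
[([249.6, 256.9], 40), ([271.0, 261.5], 38), ([234.7, 270.7], 37), ([256.0, 275.3], 39), ([276.7, 279.8], 46), ([241.2, 289.0], 41), ([262.0, 293.1], 43)]
```

Call:
apply_moves([
  [0.5, 0, 0, 0, -5],
  [0.5, 0, 0, 0, -5],
])

```text
time_s: 8.75
eef_pos: [649.5, -136.0, 134.4]
ee_rot: [0.0, 0.384, 0.923, -0.0]
force: [-0.3, -0.1, 4.4]
grip_width: 0.558
grip_force: 30.7
```

```bash
python3 q.py
```

```text
[ 649.5 -136.   134.4] [-0.3 -0.1  4.4] [-0.036 -0.051 -0.011] yaw 134.9 j6 -1.165 0.558 30.7 8.75
tau [ 3.7000e-02 -5.5038e+01 -2.3642e+01  1.4000e-02 -8.0000e-03  9.1900e-01]
[([249.6, 256.9], 40), ([271.0, 261.5], 38), ([234.8, 270.7], 36), ([255.8, 275.2], 48), ([276.7, 279.9], 45), ([241.2, 288.8], 43), ([261.9, 293.2], 42)]
```

Call:
apply_moves([
  [0.5, 0, 0, 0, -5],
  [0.5, 0, 0, 0, -5],
])

```text
time_s: 9.05
eef_pos: [649.5, -136.0, 134.4]
ee_rot: [0.0, 0.302, 0.953, -0.0]
force: [0.6, -1.0, 4.1]
grip_width: 0.558
grip_force: 30.7
```

```bash
python3 q.py
```

```text
[ 649.5 -136.   134.4] [ 0.6 -1.   4.1] [-0.015 -0.033 -0.075] yaw 144.8 j6 -1.339 0.558 30.7 9.05
tau [ 4.6000e-02 -5.4974e+01 -2.3605e+01  1.8000e-02 -5.0000e-03  9.1800e-01]
[([249.5, 256.9], 39), ([271.0, 261.8], 42), ([234.7, 271.0], 44), ([255.8, 275.2], 47), ([276.9, 279.8], 42), ([241.1, 288.8], 42), ([261.9, 293.2], 42)]
```

Call:
apply_moves([
  [0.5, 0, 0, 0, -5],
  [0.5, 0, 0, 0, -5],
])

```text
time_s: 9.35
eef_pos: [649.5, -136.0, 134.4]
ee_rot: [0.0, 0.218, 0.976, -0.0]
force: [0.5, 0.4, 4.2]
grip_width: 0.556
grip_force: 30.7
```

```bash
python3 q.py
```

```text
[ 649.5 -136.   134.4] [0.5 0.4 4.2] [-0.002  0.069 -0.004] yaw 154.8 j6 -1.514 0.556 30.7 9.35
tau [ 5.4000e-02 -5.4912e+01 -2.3568e+01  2.2000e-02 -2.0000e-03  9.1800e-01]
[([249.5, 257.2], 43), ([271.0, 261.3], 45), ([234.7, 270.9], 47), ([255.8, 275.2], 47), ([276.9, 279.8], 42), ([241.1, 288.7], 41), ([262.0, 293.1], 43)]
```

Call:
apply_moves([
  [0.5, 0, 0, 0, -5],
  [0.5, 0, 0, 0, -5],
])

```text
time_s: 9.65
eef_pos: [649.5, -136.0, 134.4]
ee_rot: [0.0, 0.132, 0.991, -0.0]
force: [-0.2, -0.8, 5.3]
grip_width: 0.552
grip_force: 30.7
```

```bash
python3 q.py
```

```text
[ 649.5 -136.   134.4] [-0.2 -0.8  5.3] [-0.007  0.032 -0.046] yaw 164.8 j6 -1.688 0.552 30.7 9.65
tau [ 6.0000e-02 -5.4851e+01 -2.3531e+01  2.5000e-02  2.0000e-03  9.1700e-01]
[([249.5, 256.7], 50), ([271.0, 261.3], 45), ([234.7, 270.7], 47), ([255.9, 275.2], 46), ([277.0, 279.8], 41), ([241.2, 288.7], 42), ([262.0, 293.1], 42)]
```

Call:
apply_moves([
  [0.5, 0, 0, 0, -5],
  [0.5, 0, 0, 0, -5],
])

```text
time_s: 9.95
eef_pos: [649.5, -136.0, 134.4]
ee_rot: [0.0, 0.046, 0.999, -0.0]
force: [-0.3, 0.2, 4.7]
grip_width: 0.554
grip_force: 30.7
```

```bash
python3 q.py
```

```text
[ 649.5 -136.   134.4] [-0.3  0.2  4.7] [-0.028 -0.008  0.025] yaw 174.8 j6 -1.862 0.554 30.7 9.95
tau [ 6.7000e-02 -5.4790e+01 -2.3493e+01  2.7000e-02  7.0000e-03  9.1700e-01]
[([249.5, 256.8], 49), ([271.0, 261.3], 45), ([234.7, 270.7], 47), ([255.8, 275.1], 44), ([277.0, 279.7], 40), ([241.2, 288.7], 42), ([262.0, 293.1], 42)]
```

Call:
apply_moves([
  [0.5, 0, 0, 0, -5],
  [0.5, 0, 0, 0, -5],
])

```text
time_s: 10.25
eef_pos: [649.5, -136.0, 134.4]
ee_rot: [0.0, -0.042, 0.999, -0.0]
force: [-0.3, 0.2, 4.4]
grip_width: 0.555
grip_force: 30.7
```

```bash
python3 q.py
```

```text
[ 649.5 -136.   134.4] [-0.3  0.2  4.4] [-0.062  0.01   0.035] yaw 184.8 j6 -2.037 0.555 30.7 10.25
tau [ 7.3000e-02 -5.4729e+01 -2.3456e+01  2.8000e-02  1.2000e-02  9.1700e-01]
[([249.5, 256.9], 48), ([271.0, 261.3], 45), ([234.6, 270.9], 44), ([255.9, 275.2], 44), ([277.0, 279.7], 40), ([241.1, 288.5], 39), ([262.0, 293.1], 42)]
```

Call:
apply_moves([
  [0.5, 0, 0, 0, -5],
  [0.5, 0, 0, 0, -5],
])

```text
time_s: 10.55
eef_pos: [649.5, -136.0, 134.4]
ee_rot: [0.0, -0.128, 0.992, -0.0]
force: [0.1, 0.1, 4.2]
grip_width: 0.554
grip_force: 30.7
```

```bash
python3 q.py
```

```text
[ 649.5 -136.   134.4] [0.1 0.1 4.2] [-0.024  0.049 -0.018] yaw 194.8 j6 -2.211 0.554 30.7 10.55
tau [ 8.0000e-02 -5.4671e+01 -2.3419e+01  2.9000e-02  1.7000e-02  9.1700e-01]
[([249.5, 256.9], 46), ([271.0, 261.3], 45), ([234.6, 270.9], 44), ([255.9, 275.0], 42), ([277.0, 279.7], 40), ([241.2, 288.7], 42), ([262.1, 293.1], 41)]
```

Call:
apply_moves([
  [0.5, 0, 0, 0, -4],
  [0.5, 0, 0, 0, -4],
])

```text
time_s: 10.85
eef_pos: [649.5, -136.0, 134.4]
ee_rot: [0.0, -0.197, 0.98, -0.0]
force: [-0.2, -0.4, 4.6]
grip_width: 0.552
grip_force: 30.7
```

```bash
python3 q.py
```

```text
[ 649.5 -136.   134.4] [-0.2 -0.4  4.6] [-0.056 -0.037 -0.023] yaw 202.7 j6 -2.35 0.552 30.7 10.85
tau [ 8.3000e-02 -5.4613e+01 -2.3382e+01  2.9000e-02  2.2000e-02  7.2900e-01]
[([249.5, 256.9], 46), ([271.0, 261.3], 45), ([234.6, 271.0], 43), ([255.9, 275.1], 43), ([277.0, 279.7], 40), ([241.2, 288.4], 37), ([262.1, 292.9], 37)]
```

Call:
apply_moves([
  [0.5, 0, 0, 0, -4],
  [0.5, 0, 0, 0, -4],
])

```text
time_s: 11.15
eef_pos: [649.5, -136.0, 134.4]
ee_rot: [0.0, -0.265, 0.964, -0.0]
force: [0.5, 0.4, 5.0]
grip_width: 0.552
grip_force: 30.7
```

```bash
python3 q.py
```

```text
[ 649.5 -136.   134.4] [0.5 0.4 5. ] [-0.013 -0.03  -0.029] yaw 210.7 j6 -2.49 0.552 30.7 11.15
tau [ 8.7000e-02 -5.4554e+01 -2.3345e+01  2.8000e-02  2.6000e-02  7.2900e-01]
[([249.6, 256.9], 45), ([271.0, 261.3], 45), ([234.6, 271.0], 43), ([255.9, 275.1], 43), ([277.0, 279.6], 39), ([241.2, 288.6], 32), ([262.1, 293.2], 32)]
```

Call:
apply_moves([
  [0.5, 0, 0, -1, 0],
  [0.5, 0, 0, -1, 0],
])

```text
time_s: 11.45
eef_pos: [649.5, -135.9, 136.3]
ee_rot: [0.0, -0.266, 0.964, -0.0]
force: [0.9, -0.3, 4.1]
grip_width: 0.554
grip_force: 30.6
```

```bash
python3 q.py
```

```text
[ 649.5 -135.9  136.3] [ 0.9 -0.3  4.1] [-0.063 -0.119  0.005] yaw 210.8 j6 -2.491 0.554 30.6 11.45
tau [ 1.5900e-01 -5.5513e+01 -2.3544e+01  1.7000e-02  2.5400e-01  3.9000e-02]
[([249.5, 256.9], 46), ([270.9, 261.4], 44), ([234.6, 271.0], 43), ([255.9, 275.1], 43), ([277.0, 279.7], 40), ([241.2, 288.6], 32), ([262.1, 293.2], 32)]
```

No resistance and the cap is rising with the gripper, so it is free. Lifting straight up.

Call:
apply_moves([
  [0.5, 0, 0, -2, 0],
  [0.5, 0, 0, -3, 0],
  [0.5, 0, 0, -4, 0],
])

```text
time_s: 11.88
eef_pos: [649.0, -135.7, 144.7]
ee_rot: [-0.001, -0.267, 0.964, 0.001]
force: [0.6, 0.5, -1.0]
grip_width: 0.559
grip_force: 30.2
```

```bash
python3 q.py
```

```text
[ 649.  -135.7  144.7] [ 0.6  0.5 -1. ] [ 0.026 -0.089  0.038] yaw 211.0 j6 -2.494 0.559 30.2 11.875
tau [-1.3000e-02 -5.8441e+01 -2.5839e+01 -1.0000e-03 -9.2000e-02  6.0000e-03]
[([249.4, 256.8], 47), ([271.0, 261.3], 45), ([234.6, 270.9], 44), ([256.0, 275.2], 42), ([277.0, 279.7], 40), ([241.2, 288.6], 32), ([262.1, 293.1], 31)]
```

Call:
apply_moves([
  [0.5, 0, 0, -10, 0],
  [0.5, 0, 0, -15, 0],
  [0.5, 0, 0, -25, 0],
  [0.5, 0, 0, -25, 0],
  [0.5, 0, 0, -25, 0],
  [0.5, -3.6, 18, 0, 0],
  [0.5, -7.2, 36, 0, 0],
  [0.5, -7.2, 36, 0, 0],
  [0.5, -7.2, 36, 0, 0],
  [0.5, -7.2, 36, 0, 0],
  [0.5, -7.2, 36, 0, 0],
  [0.5, -7.2, 36, 0, 0],
  [0.5, -7.2, 36, 0, 0],
  [0.5, -3.6, 22, 0, 0],
  [0.5, 0, 0, 0, 10.3],
  [0.5, 0, 0, 0, 10.3],
  [0.5, 0, 0, 0, 10.3],
  [0.5, 0, 0, 0, 0],
])

```text
time_s: 14.18
eef_pos: [548.6, 144.1, 246.2]
ee_rot: [0.001, -0.002, 1.0, 0.0]
force: [0.1, 1.1, -2.2]
grip_width: 0.556
grip_force: 30.2
```

```bash
python3 q.py
python3 - <<'E'
from h import *
snap('scene','g.png',(180,60,340,260),3)
E
```

```text
[548.6 144.1 246.2] [ 0.1  1.1 -2.2] [ 0.016 -0.016  0.015] yaw 180.2 j6 -1.524 0.556 30.2 14.175
tau [ 2.2000e-02 -4.6657e+01 -2.6690e+01  1.0000e-03  4.0000e-03  1.0350e+00]
[([249.5, 256.9], 48), ([271.0, 261.4], 48), ([234.8, 270.9], 48), ([255.9, 275.2], 46), ([276.9, 279.8], 42), ([241.3, 288.9], 43), ([261.9, 293.2], 42)]
```

View pics/g.png

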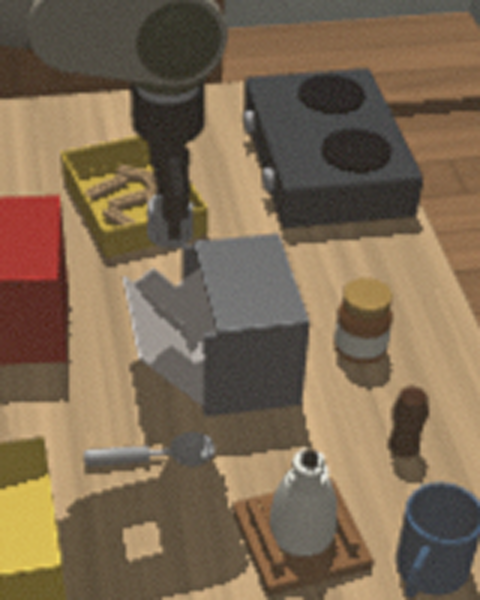

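The view shows the cap held above the bin and the bare neck left on the shaker in its stand. Lowering and releasing.

Call:
apply_moves([
  [0.5, 1, 0, 20, 0],
  [0.5, 1, 0, 25, 0],
  [0.5, 0, 0, 25, 0],
  [0.5, 0, 0, 20, 0],
  [0.5, 0, 0, 15, 0],
  [0.5, 0, 0, 10, 0],
  [0.5, 0, 0, 7, 0],
  [0.5, 0, 0, 0, 0],
])

```text
time_s: 15.28
eef_pos: [546.5, 144.0, 123.2]
ee_rot: [-0.0, -0.001, 1.0, -0.0]
force: [0.5, -0.9, -1.8]
grip_width: 0.556
grip_force: 30.2
```

```bash
python3 q.py
```

```text
[546.5 144.  123.2] [ 0.5 -0.9 -1.8] [ 0.032 -0.014  0.01 ] yaw 180.1 j6 -1.522 0.556 30.2 15.275
tau [-3.0000e-02 -4.8027e+01 -2.2972e+01 -1.0000e-03 -8.3000e-02 -6.0000e-03]
[([249.4, 256.8], 48), ([270.9, 261.4], 46), ([234.7, 270.8], 46), ([255.9, 275.2], 46), ([276.9, 279.8], 42), ([241.1, 288.7], 41), ([262.0, 293.1], 41)]
```

Call:
apply_moves([
  [-0.6, 0, 0, 0, 0],
  [-0.6, 0, 0, 0, 0],
  [-0.6, 0, 0, 0, 0],
  [-0.6, 0, 0, 0, 0],
  [-0.6, 0, 0, -15, 0],
  [-0.6, 0, 0, -25, 0],
  [-0.6, 0, 0, -30, 0],
  [-0.6, 0, 0, -30, 0],
  [1, 20, 0, -15, 0],
  [1, 35, 0, 0, 0],
  [1, 40, 0, 0, 0],
  [1, 0, 0, 0, 0],
  [1, 0, 0, 0, 0],
])

```text
time_s: 16.95
eef_pos: [452.2, 143.8, 239.2]
ee_rot: [0.001, -0.001, 1.0, 0.0]
force: [2.1, -0.5, 0.1]
grip_width: 0.001
grip_force: 0.0
```

```bash
python3 q.py|head -1
python3 - <<'E'
from h import *
snap('wrist','i.png',None,1.5)
print(proj('wrist',[573,144,7]),proj('wrist',[502.5,144,101]))
E
```

```text
[452.2 143.8 239.2] [ 2.1 -0.5  0.1] [-0.007 -0.018 -0.035] yaw 180.1 j6 -1.512 0.001 0.0 16.95
[256.7 258.2] [257.  238.6]
```

View pics/i.png

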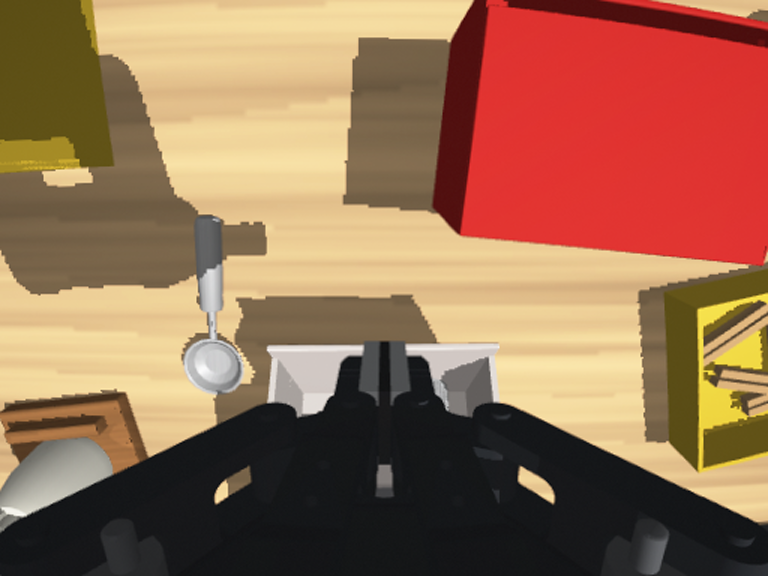

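The lip is at row 346 and the red decoy's nearest top corner at (462,236). I'll check clearances before lowering in front of the lip.

Run:
```python
from h import *
w=lambda u,v,z:onz('wrist',(u+.5)/1.5-.5,(v+.5)/1.5-.5,z)
print('red',w(462,236,135),w(765,265,135),w(433,208,0),'lip',w(270,346,101),w(498,344,101),w(270,346,96),'cam',ray('wrist',0,0)[0])
print('lip pred',[proj('top',(502.5,y,101)) for y in (72,216)])
snap('top','j.png',(180,145,250,215),8)
```

```text
red [421.7 181.1 135. ] [435.6 343.2 135. ] [422.9 180.7   0. ] lip [494.7  73.9 101. ] [493.3 211.9 101. ] [496.9  72.6  96. ] cam [383.54534623 143.02067861 358.98927934]
lip pred [array([230.9, 203.2]), array([194.1, 203.7])]
```

View pics/j.png

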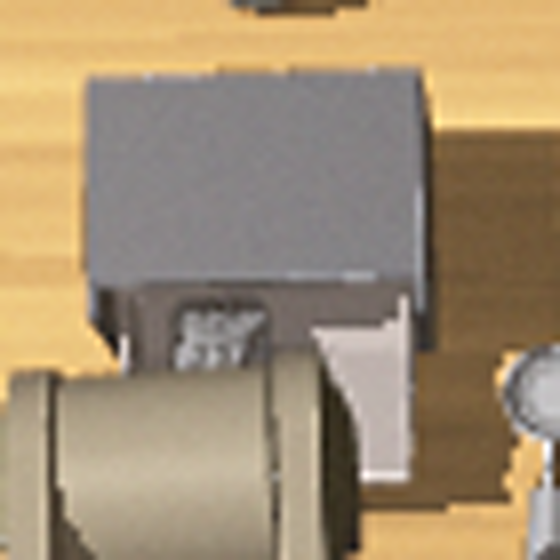

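The cap lies inside the bin at (220,335) in the crop. Lowering the closed fingers in front of the lip and pushing.

Call:
apply_moves([
  [1, 0, 0, 20, 0],
  [1, 0, 0, 30, 0],
  [1, 0, 0, 30, 0],
  [1, 0, 0, 25, 0],
  [1, 0, 0, 15, 0],
  [1, 0, 0, 7, 0],
  [1, -6, 0, 0, 0],
  [1, -10, 0, 0, 0],
  [1, -10, 0, 0, 0],
  [1, -10, 0, 0, 0],
  [1, -10, 0, 0, 0],
  [1, -10, 0, 0, 0],
  [1, -10, 0, 0, 0],
  [1, -10, 0, 0, 0],
  [1, -10, 0, 0, 0],
])

```text
time_s: 18.98
eef_pos: [538.3, 144.0, 111.3]
ee_rot: [0.0, -0.001, 1.0, 0.0]
force: [0.8, 0.6, 0.8]
grip_width: 0.004
grip_force: 0.0
```

```bash
python3 q.py|head -1
```

```text
[538.3 144.  111.3] [0.8 0.6 0.8] [ 0.034 -0.004  0.023] yaw 180.1 j6 -1.521 0.004 0.0 18.975
```

Call:
apply_moves([
  [1, -5, 0, 0, 0],
  [1, -5, 0, 0, 0],
  [1, -4, 0, 0, 0],
  [1, -4, 0, 0, 0],
  [1, -2, 0, 0, 0],
])

```text
time_s: 19.65
eef_pos: [557.7, 144.0, 111.3]
ee_rot: [0.0, -0.001, 1.0, -0.0]
force: [-1.1, 0.6, -0.9]
grip_width: 0.001
grip_force: 0.0
```

```bash
python3 q.py|head -1
```

```text
[557.7 144.  111.3] [-1.1  0.6 -0.9] [-0.005  0.009 -0.04 ] yaw 180.1 j6 -1.523 0.001 0.0 19.65
```

Call:
apply_moves([
  [1, -1, 0, 0, 0],
  [1, -1, 0, 0, 0],
  [1, -1, 0, 0, 0],
])

```text
time_s: 20.08
eef_pos: [560.6, 144.1, 111.3]
ee_rot: [0.0, -0.001, 1.0, 0.0]
force: [0.9, 0.0, -0.0]
grip_width: -0.002
grip_force: 0.0
```

Call:
apply_moves([
  [1, -1, 0, 0, 0],
  [1, -1, 0, 0, 0],
])

```text
time_s: 20.32
eef_pos: [562.6, 144.0, 111.3]
ee_rot: [-0.0, -0.001, 1.0, 0.0]
force: [-0.1, -0.8, 0.5]
grip_width: 0.001
grip_force: 0.0
```

Call:
apply_moves([
  [1, -1, 0, 0, 0],
  [1, -1, 0, 0, 0],
])

```text
time_s: 20.58
eef_pos: [563.5, 144.1, 111.3]
ee_rot: [-0.002, -0.001, 1.0, -0.0]
force: [-10.1, -0.8, 6.2]
grip_width: -0.004
grip_force: 5.4
```

Call:
apply_moves([
  [1, -1, 0, 0, 0],
  [1, 0, 0, 0, 0],
  [1, 0, 0, 0, 0],
])

```text
time_s: 20.95
eef_pos: [563.5, 144.1, 111.3]
ee_rot: [-0.003, -0.001, 1.0, -0.0]
force: [-12.9, -1.7, 8.2]
grip_width: 0.001
grip_force: 6.9
```

Call:
apply_moves([
  [1, 5, 0, 0, 0],
  [1, 20, 0, 0, 0],
  [1, 30, 0, 0, 0],
  [1, 35, 0, 0, 0],
  [1, 20, 0, 0, 0],
  [1, 0, 0, -20, 0],
  [1, 0, 0, -40, 0],
  [1, 0, 0, -40, 0],
  [1, 0, 0, -30, 0],
  [1, 0, -40, 0, 0],
  [1, 0, -50, 0, 0],
  [1, 0, -50, 0, 0],
  [1, 0, -50, 0, 0],
  [1, 0, -30, 0, 0],
  [1, 0, 0, 0, 0],
])

```text
time_s: 22.82
eef_pos: [455.9, -77.6, 241.2]
ee_rot: [0.0, 0.001, 1.0, -0.0]
force: [0.4, 0.2, -0.4]
grip_width: -0.001
grip_force: 0.0
```

```bash
python3 q.py|head -1
python3 - <<'E'
from h import *
a=imaging.capture('top')[130:240,110:330];b=imaging.capture('scene')[90:260,190:350]
a=cv2.resize(a,(800,400),interpolation=2);b=cv2.resize(b,(282,300),interpolation=2)
b=cv2.resize(b,(188,200));c=imaging.capture('scene')[110:220,200:320];c=cv2.resize(c,(218,200),interpolation=2)
o=np.zeros((600,800,3),np.uint8);o[:400]=a;o[400:,:188]=b;o[400:,200:418]=c;cv2.imwrite('pics/k.png',o)
E
```

```text
[455.9 -77.6 241.2] [ 0.4  0.2 -0.4] [ 0.014  0.021 -0.033] yaw 179.9 j6 -1.992 -0.001 0.0 22.825
```

View pics/k.png

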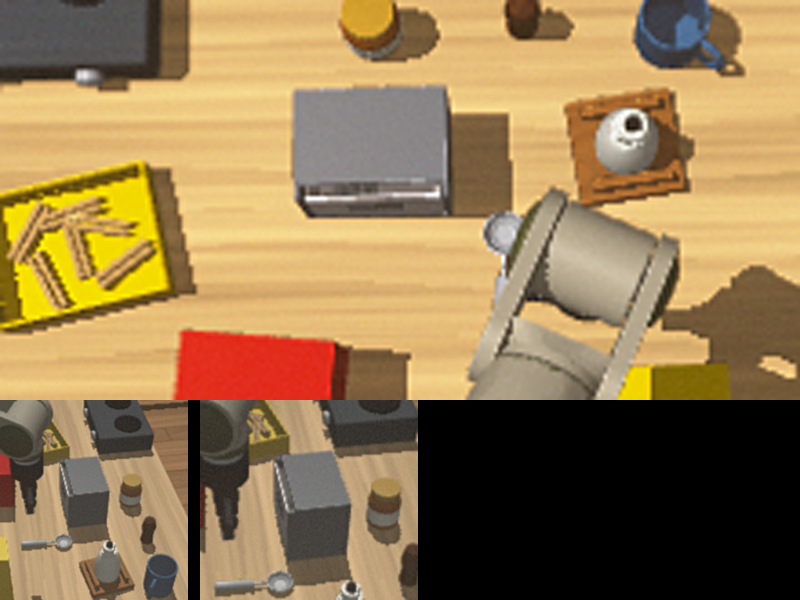

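Run:
```python
from h import *
im=imaging.capture('top')
for x in (569,573,577): print(x,proj('top',(x,144,125)))
print('roofedge',proj('top',(590,144,135)),'bottom front',proj('top',(573,144,7)))
for c in (200,212,224,230): print(c,[(r,*im[r,c].tolist()) for r in range(177,192)])
im=imaging.capture('scene')
for y in (80,144,205):
  p=proj('scene',(573,y,125));print(p)
  r=int(round(p[1]));c=int(round(p[0]));print([(k,int(im[r,k].mean())) for k in range(c-7,c+8)])
```

```text
569 [211.9 185.7]
573 [211.9 184.7]
577 [211.9 183.6]
roofedge [211.7 179.9] bottom front [214.5 189.4]
200 [(177, 143, 138, 145), (178, 144, 142, 145), (179, 140, 139, 142), (180, 105, 107, 115), (181, 107, 114, 128), (182, 107, 114, 129), (183, 78, 86, 99), (184, 205, 211, 224), (185, 117, 124, 136), (186, 75, 86, 100), (187, 85, 94, 105), (188, 86, 94, 106), (189, 64, 66, 76), (190, 122, 193, 238), (191, 131, 206, 241)]
212 [(177, 140, 138, 143), (178, 138, 139, 142), (179, 144, 142, 146), (180, 78, 83, 89), (181, 73, 80, 87), (182, 79, 85, 90), (183, 140, 143, 156), (184, 152, 160, 170), (185, 95, 102, 116), (186, 71, 78, 86), (187, 62, 72, 77), (188, 79, 85, 98), (189, 69, 84, 100), (190, 123, 194, 238), (191, 130, 205, 240)]
224 [(177, 135, 134, 137), (178, 133, 134, 136), (179, 176, 171, 174), (180, 124, 130, 139), (181, 104, 113, 124), (182, 103, 111, 122), (183, 210, 216, 227), (184, 111, 119, 130), (185, 79, 85, 96), (186, 84, 91, 100), (187, 80, 92, 101), (188, 80, 90, 98), (189, 58, 82, 98), (190, 122, 193, 239), (191, 129, 201, 239)]
230 [(177, 138, 136, 137), (178, 137,
[... 152 characters left out ...]
 90, 101), (186, 81, 91, 102), (187, 83, 91, 100), (188, 77, 82, 92), (189, 56, 76, 94), (190, 122, 192, 238), (191, 127, 199, 237)]
[246.7 169.3]
[(240, 164), (241, 103), (242, 87), (243, 73), (244, 60), (245, 68), (246, 96), (247, 186), (248, 145), (249, 93), (250, 88), (251, 89), (252, 105), (253, 120), (254, 124)]
[243.8 157. ]
[(237, 167), (238, 169), (239, 169), (240, 124), (241, 91), (242, 80), (243, 94), (244, 185), (245, 142), (246, 97), (247, 99), (248, 98), (249, 112), (250, 121), (251, 120)]
[241.2 146.1]
[(234, 171), (235, 167), (236, 167), (237, 166), (238, 169), (239, 170), (240, 130), (241, 161), (242, 134), (243, 78), (244, 59), (245, 63), (246, 109), (247, 120), (248, 119)]
```

The lip's outer edge lies where a flush bin would put it, in both cameras. Handing in.

```bash
python3 -c "
from rig import ctrl
print(ctrl.finish_job())"
```

```text
the job is handed in; nothing more can be done
None
```

The job is handed in: I unscrewed the salt shaker's top in one light grip, without a regrip, dropped it in the grey caddy's bin and pushed the bin shut; both cameras show it flush, and the shaker is still in its stand.

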